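# Load the dosing carousel in order

## Robot

A 6-joint arm with a two-finger parallel gripper is mounted at the origin on a cart in front of the work surface, level with it; the furniture and walls round the work are solid. World frame = base frame: x ahead of the robot, y to its left, z up, the work surface at z = 0. Lengths are in m, angles in degrees, forces in N, time in s.
With the tool pointing down it reaches from about 0.3 to 0.75 m from the base axis. Payload 8.5 kg.
Tool frame: the origin (TCP) lies between the finger pads; the fingertips stand 19 mm ahead of it and the grasp point (between the pads) is the TCP; z points along the fingers, y is the line along which they close (so a half turn about z gives the same grasp; the last joint's range is limited). The gripper opens to 85 mm and grips with 20 to 120 N. Pads are 22 mm wide; open, the fingers measure 114 mm over their backs; the gripper's body (76 mm by 85 mm) begins 54 mm behind the grasp point. The pads swing forward as they close: fully open they stand 13 mm farther back than shut.
Start: joints at [-81.893, 21.807, 74.336, -0, 83.858, -12.336], TCP at [0.192, -0.515, 0.25] pointing down, gripper open.
Joint ranges: [-178.18, 178.18], [-50.72, 133.34], [12.68, 142.11], [-81.47, 261.47], [9.98, 163.14], [-165.26, 165.26]. Speed limits (degrees/s): [136.94, 136.94, 180, 180, 180, 180].

## Interface

Orientations are given as a 3x3 rotation matrix whose columns are the frame's x, y, z axes.
In Python, from rig import env, optics gives the robot as it stands.
- The arm moves only by the tool arm_command, never from a script. Its argument "commands" is one flat list of numbers, 7 for each row, row after row: the closure, from -1 (fully open) to 1 (shut), so that 0 is half open, then the shift along the tool's x, y, z as a fraction of full scale, then the turn, a rotation vector about the tool's x, y, z as a fraction of full scale. A call has 1 to 12 rows; each row is the pose to reach, as a shift and turn from the pose commanded when the call began, along the tool's axes at that moment; what a row does not reach only later rows make up. Full scale, the value 1, is 500 mm for a shift and 120 degrees for a turn. A row lasts 1/12 s, in which the tool goes at most 41.7 mm and 7.16 degrees, less where a joint would pass 70% of its speed; a pose out of reach is approached as far as the arm can. A call with a number of a shift or a turn outside -1 to 1 is refused whole. A call with a gripper value outside its range is refused whole. The fingers move at their own pace and stop on an object; "newtons" is the grip in N (left out, the last holds). Time passes only in rows, so rows that repeat a pose let the fingers close. It gives the time, the measured TCP pose, the force, the opening and the grip force at its end, in the units of the state.
- env.observe(): the state, without advancing time (a new reading comes with each control period).
- optics.get_image(name): name is "side" or "top" or "wrist"; returns a dict with "image" (400x640x3 uint8, red, green, blue), "intrinsics" (3x3 intrinsics, pixels), "k1" (the pictures are not rectified: a ray, as slopes to the right and down, at radius r is drawn at 1 + k1 r^2 times it, then the intrinsics apply), "origin" and "orientation" of the camera in the world; the wrist camera has in their place "tool_from_camera" (4x4, takes a point from camera to tool coordinates, whose origin is the TCP and whose axes are the flange's). Camera axes: x right, y down, z forward; pixel columns grow to the right and rows downward; lengths in m; the calibration is good to about 2 mm. A picture is of the moment at which its call begins: read the wrist's pose just before it. There is no depth.
- env.close_job(): hands the job in; it is judged then, once.
The state is a dict: "time_s": time; "q": joint angles; "qvel": joint speeds; "joint_efforts": joint torques, N m; "position": TCP position; "tool_rot": TCP orientation; "ft_force": force on the tool from outside, world axes, zero at the start; "wrist_torque": the same for the moment, N m; "grip_width": finger opening in m; "gripper_force": force on a finger pad.
Only numpy, scipy, OpenCV 4.12 (cv2) and the standard library are available. Lean on these libraries where they do the work, as an engineer would, in place of code of your own. Each camera call takes 0.05 s, during which the arm holds its last target. There are 200 camera calls.

## Task

Load the white dosing carousel in its dot order, one item after the other: first the small red-lidded pot into the pocket marked with one dot, then the amber dropper bottle into the two-dot pocket, then the green-lidded pot into the three-dot pocket. Take the three that stand alone on the open worktop to the right of the carousel (not the pots by the measuring cylinder or the bottles at the back), keep them upright all the time, and leave each one let go and standing flat on its pocket's floor before you pick up the next. Leave the four-dot pocket empty and do not disturb the mortar bowl, marker, carton and brass weight standing about.

Things in the scene. Friction and masses are not known exactly. Their poses are not given: they have to be found in the camera images.
- red_pot: Small white ointment pot with a red lid, loose, round, 35 g, 40 mm tall: body 42 mm across up to 30 mm, lid 44 mm across from 29 to 40 mm. Origin: centre of its underside, z up. Stands alone on the open worktop, to the right of the carousel (similar ones may stand far back or at the sides).
- drop_bottle: Amber glass dropper bottle with a black cap, loose, round, 55 g, 78 mm tall: straight body 31 mm across up to about 45 mm, then a shoulder, cap 16 mm across from 58 to 78 mm. Origin: centre of its underside, z up. Stands alone on the open worktop, to the right of the carousel (similar ones may stand far back or at the sides).
- green_pot: Small white ointment pot with a green lid, loose, round, 35 g, otherwise the same as the red-lidded one: 40 mm tall, body 42 mm, lid 44 mm across from 29 to 40 mm. Origin: centre of its underside, z up. Stands alone on the open worktop, to the right of the carousel (similar ones may stand far back or at the sides).
- pocket1 (a point): Centre of the floor of the pocket marked by one black dot on the carousel deck, 22 mm above the worktop. The pocket is a round blue rim, inner diameter 54 mm, outer 60 mm, 8 mm high above the floor, open above. z is up. It turns with the deck.
- pocket2 (a point): Centre of the floor of the pocket marked by two black dots on the carousel deck, 22 mm above the worktop. The pocket is a round blue rim, inner diameter 54 mm, outer 60 mm, 8 mm high above the floor, open above. z is up. It turns with the deck.
- pocket3 (a point): Centre of the floor of the pocket marked by three black dots on the carousel deck, 22 mm above the worktop. The pocket is a round blue rim, inner diameter 54 mm, outer 60 mm, 8 mm high above the floor, open above. z is up. It turns with the deck.
- pocket4 (a point): Centre of the floor of the pocket marked by four black dots on the carousel deck, 22 mm above the worktop. The pocket is a round blue rim, inner diameter 54 mm, outer 60 mm, 8 mm high above the floor, open above. z is up. It turns with the deck. It stays empty.
- carousel: Dosing carousel: fixed grey base under a white round deck 256 mm across, deck top 22 mm above the worktop. Origin: on the deck axis at worktop height. Four blue-rimmed pockets, 72 mm from the axis, 90 degrees apart, 1 to 4 counter-clockwise from above, each with its row of one to four 12 mm black dots on its outer side. A 26 mm wide steel knob stands 19 mm above the deck's middle.
- carousel_deck (a joint): Turn of the deck about the vertical, rad, counter-clockwise positive from above; at 0 pocket 1 lies on the far (+x) side of the axis. It turns freely either way but stays put under friction (0.3 N m, about 4 N at a pocket); it need not be turned.
- mortar: Grey mortar bowl, 122 mm across, 64 mm high, a bystander to be left alone. Origin: centre of its underside.
- black_marker: Black marker pen, 136 mm long, lying; a bystander to be left alone. Origin: centre of its underside.
- carton: Small white carton, 52 x 84 x 30 mm, a bystander to be left alone. Origin: centre of its underside.
- brass_weight: Brass-coloured weight with a knob, 44 mm across, 63 mm high, a bystander to be left alone. Origin: centre of its underside.
Things that resemble listed ones, but are neither listed nor needed, are in the scene too. Leave any blue look-alike of the green_pot alone.

How it is judged:
By the outcome, as a careful person would: the job done as asked, in the order asked, and still so for the second after the job is handed in, with the robot touching nothing.
It also fails if it takes over 72 s, if anything falls off the work surface, if the arm or the gripper's body presses on something with over 40 N, if the wrist force passes 120 N, or if a joint passes its speed limit or range.

## Working session

There is one attempt and no reset: what is moved stays moved. The work goes in short steps, Python scripts to look and compute and a tool call to move; the robot and the scene stay as the last step left them, time stands still between calls to the robot, and variables do not carry over. Pictures are saved under pics/ and viewed, at most 10 in all, crops included, and the job is handed in when it is done.

Besides the shell and the picture viewer there is one more tool, called after "Emit:" by a JSON object that holds its "method" and its "body". arm_command: Moves the arm, as the interface text tells. Shift numbers are shares of 500 mm and turn numbers shares of 120 degrees, none past 1 either way. Its arguments: {"type":"object","properties":{"commands":{"type":"array","items":{"type":"number"}},"newtons":{"type":"number"}},"required":["commands"]}

```bash
mkdir -p pics; ls; python3 - <<'E'
from rig import env, optics
import cv2,numpy as np
s=env.observe();print(s['time_s'],s['position'],np.round(s['tool_rot'],3),s['grip_width'])
for n in("top","side"):
    d=optics.get_image(n);cv2.imwrite(f'pics/{n}0.png',d['image'][:,:,::-1])
    print(n,d['intrinsics'],d['k1'],d['origin'],d['orientation'])
d=optics.get_image("wrist");print(d['intrinsics'],d['k1'],d['tool_from_camera'])
E
```

```text
pics
0.0 [ 0.19207162 -0.51508997  0.24971216] [[ 0.937  0.349 -0.   ]
 [ 0.349 -0.937  0.001]
 [ 0.    -0.001 -1.   ]] 0.08496929213061757
top [[463.29169955   0.         319.90693297]
 [  0.         463.29169955 201.98123016]
 [  0.           0.           1.        ]] -0.09103370098473536 [0.49403604 0.0430894  1.60361305] [[-0.01979985 -0.99613706  0.08555067]
 [-0.99973661  0.01873273 -0.01325843]
 [ 0.01160462 -0.08579065 -0.9962456 ]]
side [[384.44401977   0.         320.66130446]
 [  0.         384.44401977 202.87242711]
 [  0.           0.           1.        ]] -0.029057418329893912 [ 0.67568591 -1.13446462  0.54307478] [[ 0.99844181  0.01094607 -0.05471877]
 [ 0.05457319 -0.39625257  0.91651823]
 [-0.01165018 -0.9180763  -0.39623249]]
[[279.26036753   0.         320.09099986]
 [  0.         279.26036753 202.52647316]
 [  0.           0.           1.        ]] -0.02956362299097558 [[-6.88655059e-05 -9.59292877e-01 -2.82413123e-01  7.03864165e-02]
 [ 9.99999988e-01 -1.06211880e-04  1.16930808e-04 -5.93891839e-04]
 [-1.42166520e-04 -2.82413112e-01  9.59292872e-01 -1.23516176e-01]
 [ 0.00000000e+00  0.00000000e+00  0.00000000e+00  1.00000000e+00]]
```

View pics/top0.png

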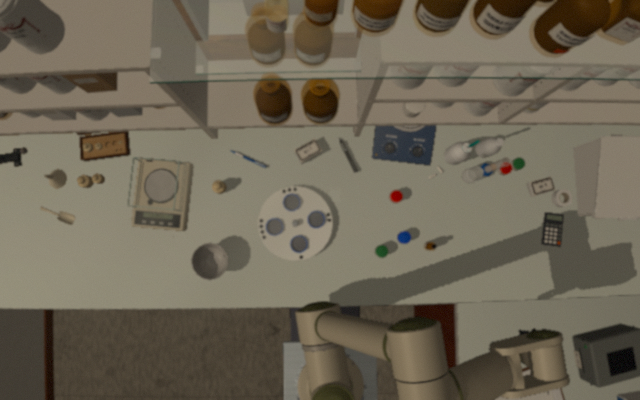

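View pics/side0.png

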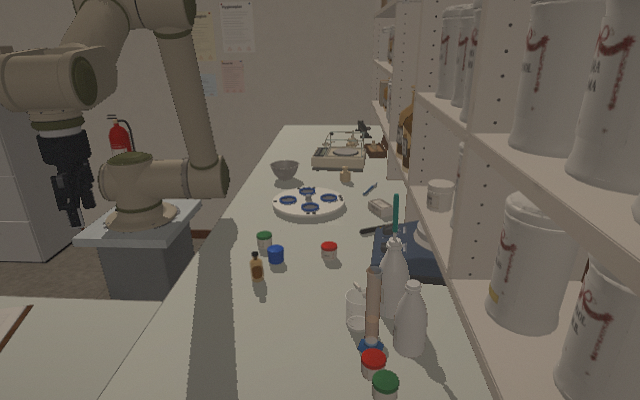

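Top view candidates:
- **Red pot:** (397,196) stands alone. (506,168) is by the cylinder, so rejected.
- **Green pot:** (381,251) stands alone. (519,163) is by the cylinder, and (404,237) is the blue look-alike, so both rejected.
- **Dropper bottle:** (431,245) on the open worktop. The ones at the back are rejected.

The carousel is at about (297,222).

```bash
cat > h.py <<'E'
from rig import env, optics
import cv2,numpy as np
def cam(n):
    s=env.observe(); d=optics.get_image(n)
    if n=='wrist':
        T=np.array(d['tool_from_camera']);R=np.array(s['tool_rot'])
        d['orientation']=R@T[:3,:3]; d['origin']=R@T[:3,3]+s['position']
    d['bgr']=np.ascontiguousarray(d['image'][:,:,::-1]); d['s']=s
    return d
def cast(d,px,z):
    p=cv2.undistortPoints(np.array(px,float).reshape(-1,1,2),d['intrinsics'],np.array([d['k1'],0,0,0,0.]))[:,0]
    r=np.c_[p,np.ones(len(p))]@np.array(d['orientation']).T; o=np.array(d['origin'])
    return o+r*((z-o[2])/r[:,2])[:,None]
def blobs(d,lo,hi,amin=20):
    m=cv2.inRange(cv2.cvtColor(d['bgr'],cv2.COLOR_BGR2HSV),np.array(lo),np.array(hi))
    m=cv2.morphologyEx(m,cv2.MORPH_CLOSE,np.ones((3,3)))
    n,l,st,c=cv2.connectedComponentsWithStats(m)
    return [(tuple(np.round(c[i],1)),st[i].tolist()) for i in range(1,n) if st[i,4]>=amin]
def totool(p,s=None):
    s=s or env.observe(); return np.array(s['tool_rot']).T@(np.array(p)-s['position'])
E
python3 - <<'E'
from h import *
d=cam('top');b=d['bgr']
for n,lo,hi in(('red',(0,150,90),(6,255,255)),('green',(50,90,25),(90,255,255)),('blue',(105,90,50),(125,255,255)),('amber',(8,140,30),(22,255,255))):
    for c,st in blobs(d,lo,hi,12):
        if st[1]>140 and 250<c[0]<530 and c[1]<270: print(n,c,st,np.round(cast(d,[c],.04 if n!='blue' else .028),3))
cr=b[140:275,240:460];cv2.imwrite('pics/c1.png',cv2.resize(cr,None,fx=3.6,fy=3.6,interpolation=cv2.INTER_CUBIC))
print(cast(d,[(350,135),(350,165),(210,260),(307,150),(219,187)],0.02).round(3))
E
```

```text
red (np.float64(506.0), np.float64(168.5)) [500, 163, 12, 11, 88] [[ 0.733 -0.628  0.04 ]]
red (np.float64(396.0), np.float64(195.9)) [390, 191, 13, 11, 113] [[ 0.644 -0.237  0.04 ]]
green (np.float64(518.2), np.float64(163.2)) [513, 158, 11, 11, 88] [[ 0.751 -0.673  0.04 ]]
green (np.float64(381.4), np.float64(250.9)) [376, 246, 12, 11, 102] [[ 0.459 -0.182  0.04 ]]
blue (np.float64(483.5), np.float64(165.4)) [482, 164, 5, 5, 14] [[ 0.747 -0.552  0.028]]
blue (np.float64(486.4), np.float64(173.6)) [484, 172, 7, 4, 18] [[ 0.718 -0.561  0.028]]
blue (np.float64(404.0), np.float64(236.9)) [398, 232, 13, 11, 121] [[ 0.504 -0.262  0.028]]
amber (np.float64(429.6), np.float64(245.7)) [426, 243, 8, 7, 38] [[ 0.473 -0.347  0.04 ]]
[[ 0.862 -0.087  0.02 ]
 [ 0.757 -0.085  0.02 ]
 [ 0.439  0.4    0.02 ]
 [ 0.812  0.063  0.02 ]
 [ 0.688  0.369  0.02 ]]
```

View pics/c1.png

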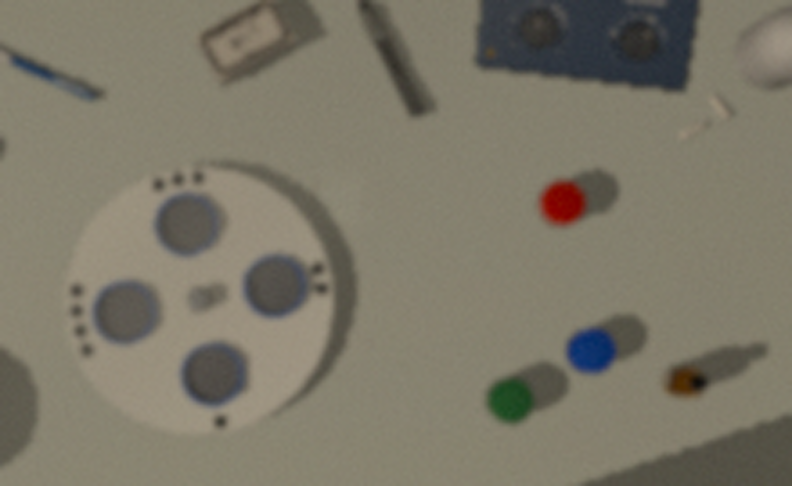

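The crop confirms the choice: red pot at crop (563,202), green at (511,400), blue look-alike at (592,351), bottle at (685,380). Pockets: P1 (214,373), P2 (276,286), P3 (188,224), P4 (126,311).

```bash
python3 - <<'E'
from h import *
d=cam('top')
P=np.array([(214,373),(276,286),(188,224),(126,311)],float);P=(P+.5)/3.6-.5+[240,140]
W=cast(d,P,.022);print(W.round(4),W.mean(0),[np.hypot(*(w-W.mean(0))[:2]) for w in W])
print(totool([.644,-.237,.18]), totool([.644,-.237,.18])/.5)
E
```

```text
[[0.4903 0.0957 0.022 ]
 [0.5715 0.0355 0.022 ]
 [0.6321 0.1181 0.022 ]
 [0.5504 0.1781 0.022 ]] [0.56106783 0.10683553 0.022     ] [np.float64(0.0716439089364809), np.float64(0.07208581951746083), np.float64(0.07189254660779949), np.float64(0.07203493390628106)]
[ 0.52062564 -0.10282879  0.07018331] [ 1.04125127 -0.20565758  0.14036661]
```

Emit:
{"method": "arm_command", "body": {"commands": [-0.6,0.9,-0.18,0.1,0,0,0,-0.6,0.9,-0.18,0.1,0,0,0,-0.6,0.9,-0.18,0.1,0,0,0,-0.6,0.9,-0.18,0.1,0,0,0,-0.6,0.9,-0.18,0.1,0,0,0,-0.6,0.9,-0.18,0.1,0,0,0,-0.6,0.9,-0.18,0.1,0,0,0,-0.6,0.9,-0.18,0.1,0,0,0,-0.6,0.9,-0.18,0.1,0,0,0,-0.6,0.9,-0.18,0.1,0,0,0,-0.6,0.9,-0.18,0.1,0,0,0,-0.6,0.9,-0.18,0.1,0,0,0], "newtons": 25}}

```text
time_s: 1.25
position: [0.5864, -0.2694, 0.1987]
tool_rot: [[0.935, 0.354, -0.0], [0.354, -0.935, 0.002], [0.001, -0.002, -1.0]]
ft_force: [0.0, 0.7, 0.2]
grip_width: 0.0682
gripper_force: 0.0
```

Emit:
{"method": "arm_command", "body": {"commands": [-0.6,0.14,-0.026,0.04,0,0,0,-0.6,0.14,-0.026,0.04,0,0,0,-0.6,0.14,-0.026,0.04,0,0,0,-0.6,0.14,-0.026,0.04,0,0,0,-0.6,0.14,-0.026,0.04,0,0,0,-0.6,0.14,-0.026,0.04,0,0,0]}}

```text
time_s: 1.75
position: [0.6427, -0.2382, 0.1809]
tool_rot: [[0.937, 0.348, 0.0], [0.348, -0.937, -0.0], [0.0, 0.001, -1.0]]
ft_force: [0.2, -0.1, -0.4]
grip_width: 0.0682
gripper_force: 0.0
```

```bash
cat > look.py <<'E'
from h import *
import sys
R={'red':((0,140,60),(7,255,255)),'green':((50,80,20),(90,255,255)),'amber':((6,120,30),(22,255,255))}
d=cam('wrist');s=d['s'];print('t',s['time_s'],'pos',np.round(s['position'],4),'w',s['grip_width'],'f',np.round(s['ft_force'],1))
n=sys.argv[1];z=float(sys.argv[2])
for c,st in blobs(d,*R[n],60):
    x,y,w,h,a=st;p=cast(d,[(x+w/2-.5,y+h/2-.5),c],z);print(c,st,p.round(4).tolist(),'tool',np.round(totool(p[1],s),4))
cv2.imwrite(f'pics/{sys.argv[3]}.png',d['bgr'])
E
python3 look.py red 0.04 w1
```

```text
t 1.75 pos [ 0.6427 -0.2382  0.1809] w 0.06818247455669245 f [ 0.2 -0.1 -0.4]
(np.float64(318.4), np.float64(196.1)) [298, 175, 42, 43, 1404] [[0.6413, -0.2365, 0.04], [0.6411, -0.2365, 0.04]] tool [-0.0009 -0.0022  0.1409]
```

View pics/w1.png

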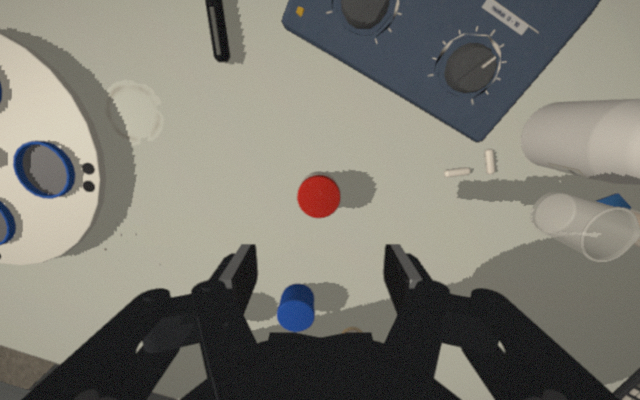

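The red pot is centred at (318,196), nearly under the tool. A clear glass dish at (133,110) lies off to the left, so I'll carry high over it.

Emit:
{"method": "arm_command", "body": {"commands": [-0.6,-0.002,-0.004,0.15,0,0,0,-0.6,-0.002,-0.004,0.2,0,0,0,-0.6,-0.002,-0.004,0.25,0,0,0,-0.6,-0.002,-0.004,0.28,0,0,0,-0.6,-0.002,-0.004,0.296,0,0,0,-0.6,-0.002,-0.004,0.296,0,0,0,1,-0.002,-0.004,0.296,0,0,0,1,-0.002,-0.004,0.296,0,0,0,1,-0.002,-0.004,0.296,0,0,0,1,-0.002,-0.004,0.296,0,0,0,1,-0.002,-0.004,0.296,0,0,0,1,-0.002,-0.004,0.296,0,0,0], "newtons": 25}}

```text
time_s: 2.8
position: [0.6426, -0.2364, 0.0348]
tool_rot: [[0.937, 0.349, 0.003], [0.349, -0.937, -0.002], [0.002, 0.003, -1.0]]
ft_force: [-1.9, -0.7, 6.5]
grip_width: 0.0415
gripper_force: 25.4
```

Emit:
{"method": "arm_command", "body": {"commands": [1,0,0,-0.04,0,0,0,1,0,0,-0.1,0,0,0,1,0,0,-0.16,0,0,0,1,0,0,-0.22,0,0,0,1,0,0,-0.22,0,0,0,1,0,0,-0.22,0,0,0]}}

```text
time_s: 3.3
position: [0.6424, -0.236, 0.1452]
tool_rot: [[0.937, 0.349, 0.005], [0.349, -0.937, -0.003], [0.003, 0.004, -1.0]]
ft_force: [0.0, 0.1, -0.8]
grip_width: 0.0411
gripper_force: 25.6
```

```bash
cat > to.py <<'E'
from h import *
import sys
s=env.observe();print('t',s['time_s'],'pos',np.round(s['position'],4),'w',s['grip_width'],'F',s['gripper_force'])
p=list(map(float,sys.argv[1:4]));t=totool(p,s);print('tool frac',np.round(t/.5,4))
E
python3 to.py .4903 .0957 .14
```

```text
t 3.3 pos [ 0.6424 -0.236   0.1452] w 0.04111163002455603 F 25.600698300258955
tool frac [-0.0533 -0.7278  0.0072]
```

Emit:
{"method": "arm_command", "body": {"commands": [1,-0.053,-0.07,0,0,0,0,1,-0.053,-0.14,0,0,0,0,1,-0.053,-0.22,0,0,0,0,1,-0.053,-0.3,0,0,0,0,1,-0.053,-0.38,0,0,0,0,1,-0.053,-0.46,0,0,0,0,1,-0.053,-0.54,0,0,0,0,1,-0.053,-0.61,0,0,0,0,1,-0.053,-0.67,0,0,0,0,1,-0.053,-0.728,0,0,0,0,1,-0.053,-0.728,0,0,0,0,1,-0.053,-0.728,0,0,0,0]}}

```text
time_s: 4.3
position: [0.4889, 0.0972, 0.1418]
tool_rot: [[0.936, 0.352, -0.001], [0.352, -0.936, -0.0], [-0.001, -0.0, -1.0]]
ft_force: [-0.2, -0.8, -0.9]
grip_width: 0.0414
gripper_force: 25.7
```

```bash
python3 look.py red 0.14 w2; python3 to.py .4903 .0957 .06;
```

```text
t 4.3 pos [0.4889 0.0972 0.1418] w 0.04144830906576961 f [-0.2 -0.8 -0.9]
(np.float64(320.1), np.float64(271.6)) [278, 231, 85, 82, 5593] [[0.486, 0.0968, 0.14], [0.486, 0.0967, 0.14]] tool [-0.0029 -0.0006  0.0018]
t 4.35 pos [0.4895 0.0963 0.1419] w 0.041113705571504074 F 25.651271329188603
tool frac [0.0012 0.0016 0.1638]
```

View pics/w2.png

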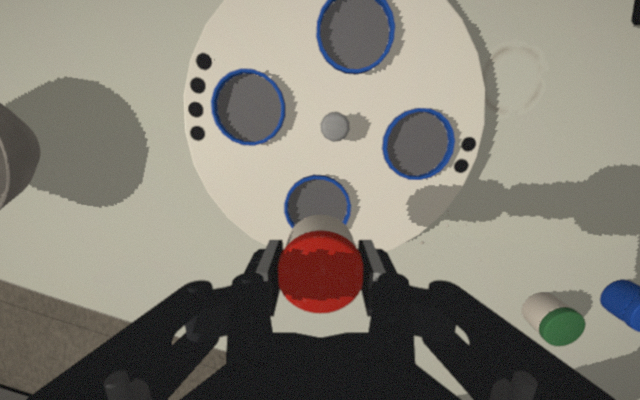

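The pot is held upright, its lid at (320,271). Rims in view: P2 (419,144), P3 (356,33), P4 (249,107). I'll cross-check the centre with these.

```bash
python3 - <<'E'
from h import *
d=cam('wrist');bl=[b for b in blobs(d,(105,120,40),(125,255,255),60) if b[0][0]<460]
W=[]
for c,st in bl:
    x,y,w,h,a=st;p=cast(d,[(x+w/2-.5,y+h/2-.5)],.03)[0];print(st,p.round(4));W.append(p)
E
```

```text
[315, 0, 78, 74, 783] [0.6214 0.1193 0.03  ]
[211, 70, 72, 75, 824] [0.5444 0.1804 0.03  ]
[382, 109, 71, 70, 869] [0.5663 0.0396 0.03  ]
[284, 176, 65, 52, 429] [0.4899 0.1008 0.03  ]
```

```bash
python3 - <<'E'
from h import *
d=cam('top');s=d['s'];print(s['position'])
for c,st in blobs(d,(0,140,60),(7,255,255),12):
    if 250<c[0]<400 and st[1]>140: print(c,st,cast(d,[c],.149).round(4))
W=[]
for c,st in blobs(d,(100,50,30),(128,255,255),12):
    if 255<c[0]<340 and st[1]>170:
        x,y,w,h,a=st;p=cast(d,[(x+w/2-.5,y+h/2-.5)],.03)[0];print(st,p.round(4))
cv2.imwrite('pics/t2.png',cv2.resize(d['bgr'][170:290,240:390],None,fx=5,fy=5,interpolation=cv2.INTER_CUBIC))
E
```

```text
[0.48986676 0.0957132  0.14194055]
```

View pics/t2.png

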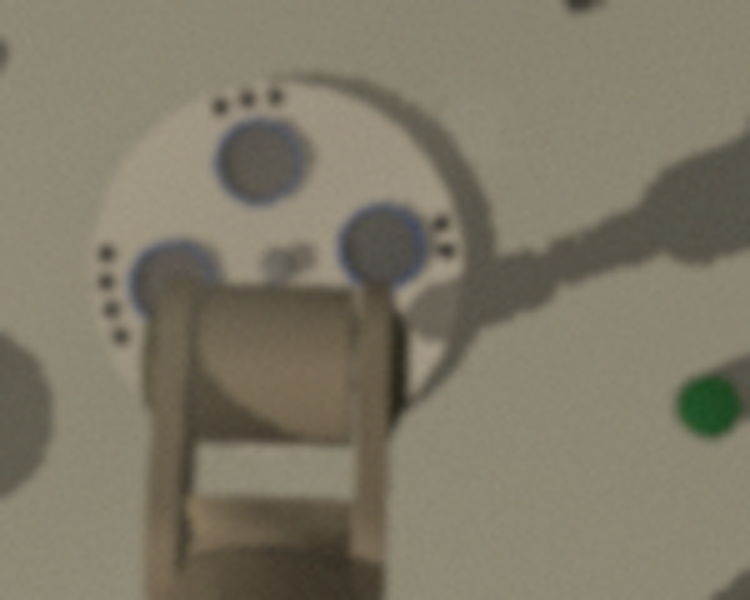

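The arm hides P1 from above. I'll go down to just above the rim and check from the side.

Emit:
{"method": "arm_command", "body": {"commands": [1,-0.005,-0.004,0.06,0,0,0,1,-0.005,-0.004,0.11,0,0,0,1,-0.005,-0.004,0.145,0,0,0,1,-0.005,-0.004,0.145,0,0,0,1,-0.005,-0.004,0.145,0,0,0]}}

```text
time_s: 4.87
position: [0.4869, 0.0963, 0.0695]
tool_rot: [[0.937, 0.348, -0.002], [0.348, -0.937, 0.0], [-0.001, -0.001, -1.0]]
ft_force: [0.6, -0.1, 0.4]
grip_width: 0.0416
gripper_force: 25.7
```

```bash
python3 - <<'E'
from h import *
d=cam('side');s=d['s'];print(s['position'])
a=cv2.resize(d['bgr'][175:225,265:355],None,fx=8,fy=8,interpolation=cv2.INTER_CUBIC)[:400]
w=cam('wrist');b=w['bgr'][100:340,200:440]
b=cv2.resize(b,(400,400));a=cv2.resize(a,(400,222))
o=np.zeros((400,800,3),np.uint8);o[:222,:400]=a;o[:,400:]=b;cv2.imwrite('pics/p1.png',o)
for z in (.0715,.0765):
  for c,st in blobs(w,(0,140,60),(7,255,255),300): print(c,totool(cast(w,[c],z)[0],w['s']).round(4))
# predicted side pixels
def proj(p):
    R=np.array(d['orientation']);c=R.T@(np.array(p)-d['origin'])
    return cv2.projectPoints(c.reshape(1,3),np.zeros(3),np.zeros(3),d['intrinsics'],np.array([d['k1'],0,0,0,0.]))[0].ravel()
for p in([.4903,.0957,.03],[.485,.099,.03],[*s['position'][:2],s['position'][2]+.006]):print(proj(p))
E
```

```text
[0.48689259 0.0963378  0.06951248]
(np.float64(320.1), np.float64(271.5)) [-0.0012 -0.0006 -0.0011]
(np.float64(320.1), np.float64(271.5)) [ 0.0018 -0.0006 -0.0061]
[288.56126566 197.58574716]
[287.17942833 197.20839856]
[287.01339065 185.30057807]
```

View pics/p1.png

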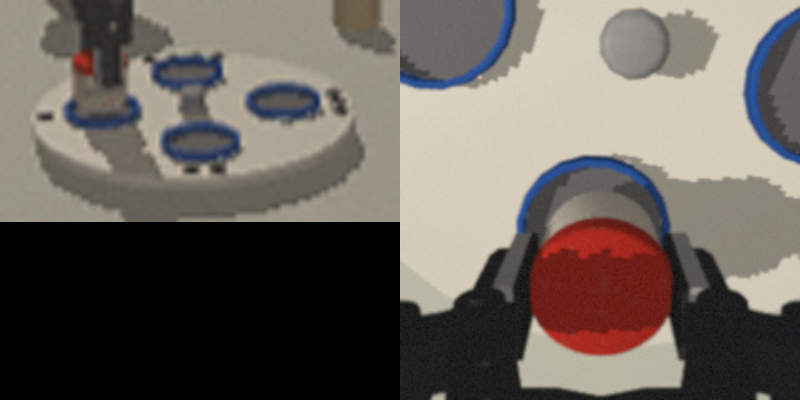

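The wrist crop shows the rim centre about 4.6 px left of the lid's axis, with the rim's top edge at about full-frame (315.5,193). The side crop shows the pot about 0.5 px left of the rim's centre.

```bash
python3 - <<'E'
from h import *
w=cam('wrist');s=w['s']
# blue rim points near the pot: fit circle in world at z=.03
m=cv2.inRange(cv2.cvtColor(w['bgr'],cv2.COLOR_BGR2HSV),np.array((105,120,40)),np.array((125,255,255)))
ys,xs=np.nonzero(m);k=(xs>265)&(xs<370)&(ys>185)&(ys<260)
p=cast(w,np.c_[xs[k],ys[k]],.03)[:,:2]
A=np.c_[2*p,np.ones(len(p))];c=np.linalg.lstsq(A,(p**2).sum(1),rcond=None)[0]
print('rim',c[:2],np.sqrt(c[2]+c[0]**2+c[1]**2),'tool',totool([*c[:2],.03],s).round(4))
E
```

```text
rim [0.4849437  0.09924176] 0.02721676970381756 tool [-0.0016 -0.0034  0.0408]
```

Emit:
{"method": "arm_command", "body": {"commands": [1,-0.002,-0.0055,0,0,0,0,1,-0.002,-0.0055,0.008,0,0,0,1,-0.002,-0.0055,0.016,0,0,0,1,-0.002,-0.0055,0.022,0,0,0,1,-0.002,-0.0055,0.025,0,0,0,1,-0.002,-0.0055,0.027,0,0,0,1,-0.002,-0.0055,0.027,0,0,0]}}

```text
time_s: 5.6
position: [0.4848, 0.0995, 0.0569]
tool_rot: [[0.937, 0.349, 0.0], [0.349, -0.937, 0.0], [0.0, 0.0, -1.0]]
ft_force: [-2.7, 1.0, 8.2]
grip_width: 0.0407
gripper_force: 26.3
```

Emit:
{"method": "arm_command", "body": {"commands": [-0.4,-0.0,0,0,0,0,0,-0.4,0,0,0,0,0,0,-0.4,0,0,0,0,0,0,-0.4,0,0,0,0,0,0,-0.4,0,0,-0.04,0,0,0,-0.4,0,0,-0.1,0,0,0,-0.4,0,0,-0.18,0,0,0,-0.4,0,0,-0.25,0,0,0,-0.6,0,0,-0.25,0,0,0,-0.6,0,0,-0.25,0,0,0]}}

```text
time_s: 6.43
position: [0.4854, 0.0994, 0.1828]
tool_rot: [[0.937, 0.349, 0.004], [0.349, -0.937, -0.0], [0.004, 0.002, -1.0]]
ft_force: [0.2, -0.1, -1.1]
grip_width: 0.0683
gripper_force: 0.0
```

```bash
python3 look.py red .062 w3; python3 to.py .471 -.347 .18; python3 - <<'E'
from h import *
d=cam('side');a=cv2.resize(d['bgr'][170:230,265:355],(400,267),interpolation=cv2.INTER_CUBIC)
b=cv2.imread('pics/w3.png');o=np.zeros((400,800,3),np.uint8);o[:267,:400]=a;o[:250,400:]=cv2.resize(b,(400,250));cv2.imwrite('pics/p1b.png',o)
E
```

```text
t 6.4333 pos [0.4854 0.0994 0.1828] w 0.06827395608684511 f [ 0.2 -0.1 -1.1]
(np.float64(319.4), np.float64(203.1)) [297, 181, 46, 45, 1628] [[0.4836, 0.0997, 0.062], [0.4835, 0.0997, 0.062]] tool [-0.0021 -0.0012  0.1208]
t 6.4833 pos [0.4847 0.0994 0.1812] w 0.06811395209865503 F 0.0
tool frac [-0.3375  0.827   0.0025]
```

View pics/p1b.png

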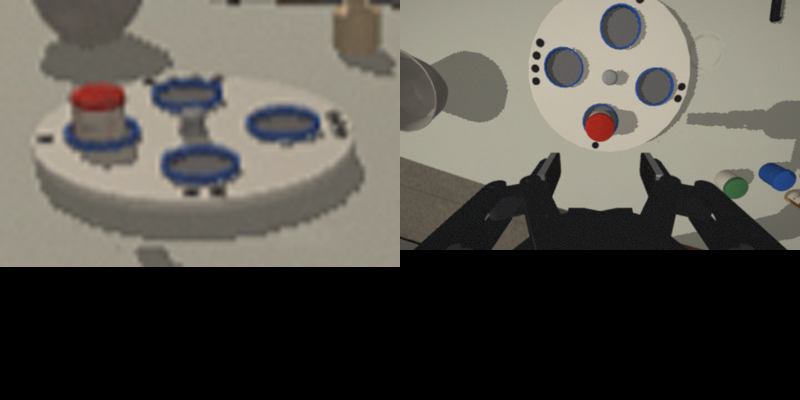

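The pot stands flat in P1, with its lid at crop (97,97) inside the rim. I'll measure the P2 and P3 rims from this pose, then go to the bottle.

```bash
cat > rims.py <<'E'
from h import *
w=cam('wrist')
m=cv2.inRange(cv2.cvtColor(w['bgr'],cv2.COLOR_BGR2HSV),np.array((105,120,40)),np.array((125,255,255)))
n,l,st,c=cv2.connectedComponentsWithStats(m)
for i in range(1,n):
    if st[i,4]<120 : continue
    ys,xs=np.nonzero(l==i);p=cast(w,np.c_[xs,ys],.03)[:,:2]
    A=np.c_[2*p,np.ones(len(p))];q=np.linalg.lstsq(A,(p**2).sum(1),rcond=None)[0]
    r=np.sqrt(q[2]+q[0]**2+q[1]**2)
    if .02<r<.035: print(st[i].tolist(),'rim',q[:2].round(4),r.round(4))
E
python3 rims.py
```

```text
[322, 2, 65, 74, 752] rim [0.6245 0.1209] 0.0276
[231, 73, 62, 65, 554] rim [0.5433 0.1801] 0.0276
[379, 106, 61, 62, 608] rim [0.5653 0.0396] 0.0276
[293, 165, 57, 43, 266] rim [0.484  0.0989] 0.0276
[577, 261, 60, 44, 1783] rim [ 0.4998 -0.2497] 0.0249
```

Emit:
{"method": "arm_command", "body": {"commands": [-0.6,-0.34,0.82,0,0,0,0,-0.6,-0.34,0.82,0,0,0,0,-0.6,-0.34,0.82,0,0,0,0,-0.6,-0.34,0.82,0,0,0,0,-0.6,-0.34,0.82,0,0,0,0,-0.6,-0.34,0.82,0,0,0,0,-0.6,-0.34,0.82,0,0,0,0,-0.6,-0.34,0.82,0,0,0,0,-0.6,-0.34,0.82,0,0,0,0,-0.6,-0.34,0.82,0,0,0,0,-0.6,-0.34,0.82,0,0,0,0,-0.6,-0.34,0.82,0,0,0,0]}}

```text
time_s: 7.58
position: [0.4676, -0.3491, 0.179]
tool_rot: [[0.939, 0.345, -0.002], [0.345, -0.939, 0.001], [-0.001, -0.001, -1.0]]
ft_force: [0.6, -0.5, -1.1]
grip_width: 0.0685
gripper_force: 0.0
```

Emit:
{"method": "arm_command", "body": {"commands": [-0.6,0,0,0,0,0,0,-0.6,0,0,0,0,0,0,-0.6,0,0,0,0,0,0]}}

```text
time_s: 7.83
position: [0.4688, -0.3429, 0.1808]
tool_rot: [[0.937, 0.35, -0.001], [0.35, -0.937, 0.001], [-0.0, -0.002, -1.0]]
ft_force: [-1.2, 0.4, 0.1]
grip_width: 0.0687
gripper_force: 0.0
```

```bash
python3 look.py amber .05 w4
```

```text
t 7.8333 pos [ 0.4688 -0.3429  0.1808] w 0.0687167099644598 f [-1.2  0.4  0.1]
(np.float64(324.9), np.float64(195.0)) [313, 183, 26, 28, 494] [[0.4716, -0.3465, 0.05], [0.4728, -0.3454, 0.05]] tool [0.0029 0.004  0.1308]
```

View pics/w4.png

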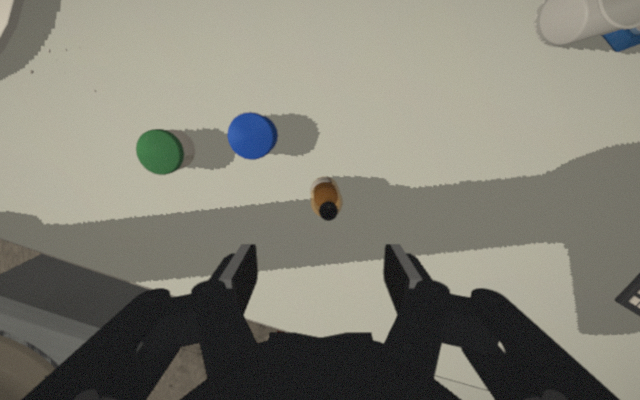

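The wrist view shows the bottle's cap at (328,211) and its amber body centred at about column 326, so it sits at tool shift (-4, +6) mm. Green (159,152) and blue (252,136) are clear of it.

Emit:
{"method": "arm_command", "body": {"commands": [-0.6,-0.008,0.0115,0.05,0,0,0,-0.6,-0.008,0.0115,0.12,0,0,0,-0.6,-0.008,0.0115,0.19,0,0,0,-0.6,-0.008,0.0115,0.25,0,0,0,-0.6,-0.008,0.0115,0.28,0,0,0,-0.6,-0.008,0.0115,0.295,0,0,0,-0.6,-0.008,0.0115,0.295,0,0,0]}}

```text
time_s: 8.47
position: [0.4669, -0.3499, 0.0327]
tool_rot: [[0.937, 0.35, -0.002], [0.35, -0.937, 0.002], [-0.001, -0.002, -1.0]]
ft_force: [-0.0, -0.1, 0.6]
grip_width: 0.0684
gripper_force: 0.0
```

Emit:
{"method": "arm_command", "body": {"commands": [1,0,0,0,0,0,0,1,0,0,0,0,0,0,1,0,0,0,0,0,0,1,0,0,0,0,0,0,1,0,0,0,0,0,0,1,0,0,0,0,0,0,1,0,0,0,0,0,0,1,0,0,0,0,0,0]}}

```text
time_s: 9.13
position: [0.4675, -0.3514, 0.0352]
tool_rot: [[0.937, 0.349, 0.002], [0.349, -0.937, -0.002], [0.001, 0.002, -1.0]]
ft_force: [-0.5, 0.8, 7.2]
grip_width: 0.0301
gripper_force: 26.9
```

Emit:
{"method": "arm_command", "body": {"commands": [1,0,0,-0.04,0,0,0,1,0,0,-0.1,0,0,0,1,0,0,-0.17,0,0,0,1,0,0,-0.25,0,0,0,1,0,0,-0.25,0,0,0,1,0,0,-0.25,0,0,0]}}

```text
time_s: 9.63
position: [0.4675, -0.3515, 0.1612]
tool_rot: [[0.937, 0.349, 0.003], [0.349, -0.937, -0.004], [0.002, 0.005, -1.0]]
ft_force: [0.1, -0.7, -0.4]
grip_width: 0.0298
gripper_force: 26.1
```

```bash
python3 to.py .566 .039 .16; python3 -c "
from h import *
d=cam('wrist');cv2.imwrite('pics/w5.png',d['bgr'][150:400,180:460])"
```

```text
t 9.6333 pos [ 0.4675 -0.3515  0.1612] w 0.029786315363793867 F 26.114866461139172
tool frac [ 0.4574 -0.663   0.    ]
```

View pics/w5.png

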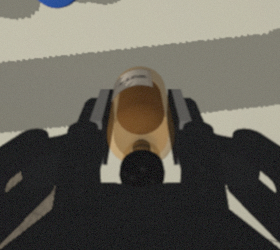

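The bottle is held between the pads, its cap centred at crop (141,172) and upright. My picture views are used up, so from here I'll check by numbers only.

Emit:
{"method": "arm_command", "body": {"commands": [1,0.03,-0.045,0,0,0,0,1,0.07,-0.1,0,0,0,0,1,0.115,-0.167,0,0,0,0,1,0.16,-0.233,0,0,0,0,1,0.206,-0.3,0,0,0,0,1,0.25,-0.367,0,0,0,0,1,0.298,-0.434,0,0,0,0,1,0.343,-0.5,0,0,0,0,1,0.385,-0.56,0,0,0,0,1,0.42,-0.61,0,0,0,0,1,0.443,-0.645,0,0,0,0,1,0.453,-0.662,0,0,0,0]}}

```text
time_s: 10.68
position: [0.5632, 0.041, 0.1571]
tool_rot: [[0.936, 0.352, -0.003], [0.352, -0.936, 0.001], [-0.003, -0.002, -1.0]]
ft_force: [-0.3, -0.2, -0.8]
grip_width: 0.0296
gripper_force: 26.1
```

Emit:
{"method": "arm_command", "body": {"commands": [1,0,0,0,0,0,0,1,0,0,0,0,0,0,1,0,0,0.05,0,0,0,1,0,0,0.1,0,0,0,1,0,0,0.14,0,0,0,1,0,0,0.17,0,0,0,1,0,0,0.17,0,0,0,1,0,0,0.17,0,0,0]}}

```text
time_s: 11.35
position: [0.5633, 0.0369, 0.0735]
tool_rot: [[0.938, 0.348, -0.002], [0.348, -0.938, 0.0], [-0.001, -0.001, -1.0]]
ft_force: [0.3, -1.1, 0.5]
grip_width: 0.0298
gripper_force: 26.1
```

```bash
python3 rims.py; python3 to.py .564 .039 .056; python3 look.py red .062 w6
```

```text
[168, 32, 106, 110, 2099] rim [0.6256 0.1197] 0.0275
[50, 140, 98, 90, 2317] rim [0.5451 0.1784] 0.0275
[275, 184, 90, 59, 746] rim [0.5668 0.0392] 0.0275
[159, 263, 80, 41, 682] rim [0.4867 0.0981] 0.0272
t 11.4 pos [0.5639 0.0371 0.0744] w 0.030115278388396536 F 26.113889403641224
tool frac [ 0.0015 -0.0035  0.0369]
t 11.4 pos [0.5639 0.0371 0.0744] w 0.030115278388396536 f [ 0.2 -0.1 -0.8]
(np.float64(193.2), np.float64(331.3)) [184, 321, 18, 22, 169] [[0.4906, 0.0916, 0.062], [0.4909, 0.0913, 0.062]] tool [-0.0496 -0.0762  0.0124]
```

Emit:
{"method": "arm_command", "body": {"commands": [1,0.002,-0.0035,0,0,0,0,1,0.002,-0.0035,0.012,0,0,0,1,0.002,-0.0035,0.024,0,0,0,1,0.002,-0.0035,0.032,0,0,0,1,0.002,-0.0035,0.036,0,0,0,1,0.002,-0.0035,0.038,0,0,0,1,0.002,-0.0035,0.038,0,0,0]}}

```text
time_s: 12.03
position: [0.5647, 0.0405, 0.0569]
tool_rot: [[0.937, 0.35, 0.003], [0.35, -0.937, -0.0], [0.003, 0.001, -1.0]]
ft_force: [-4.5, 0.4, 21.7]
grip_width: 0.0298
gripper_force: 28.3
```

Emit:
{"method": "arm_command", "body": {"commands": [1,0,0,-0.002,0,0,0,1,0,0,-0.002,0,0,0,-0.2,0,0,-0.002,0,0,0,-0.2,0,0,-0.002,0,0,0,-0.2,0,0,-0.002,0,0,0,-0.2,0,0,-0.002,0,0,0,-0.2,0,0,-0.05,0,0,0,-0.2,0,0,-0.12,0,0,0,-0.2,0,0,-0.2,0,0,0,-0.5,0,0,-0.25,0,0,0,-0.6,0,0,-0.25,0,0,0,-0.6,0,0,-0.25,0,0,0]}}

```text
time_s: 13.03
position: [0.5642, 0.0402, 0.1807]
tool_rot: [[0.937, 0.349, 0.002], [0.349, -0.937, -0.0], [0.002, 0.001, -1.0]]
ft_force: [-0.6, 0.6, -0.1]
grip_width: 0.0684
gripper_force: 0.0
```

```bash
python3 rims.py; python3 look.py red .062 w7;python3 look.py amber .067 w7; python3 look.py green .04 w7; python3 to.py .456 -.181 .18
python3 - <<'E'
from h import *
d=cam('side')
def proj(p):
    c=np.array(d['orientation']).T@(np.array(p)-d['origin'])
    return cv2.projectPoints(c.reshape(1,3),np.zeros(3),np.zeros(3),d['intrinsics'],np.array([d['k1'],0,0,0,0.]))[0].ravel().round(1)
hs=cv2.cvtColor(d['bgr'],cv2.COLOR_BGR2HSV)
for z in(.022,.03,.067,.08,.1): print(z,proj([.5668,.0392,z]))
for r in range(178,216,2): print(r,''.join('#' if v<60 else 'a' if (5<h<23 and s_>110) else '.' for h,s_,v in hs[r,296:328]))
E
```

```text
[231, 71, 63, 65, 561] rim [0.6254 0.1209] 0.0277
[152, 136, 60, 58, 630] rim [0.5434 0.1792] 0.0276
[295, 163, 56, 52, 338] rim [0.5669 0.039 ] 0.0276
[218, 217, 54, 47, 287] rim [0.4852 0.0972] 0.0276
[512, 300, 44, 38, 673] rim [ 0.5042 -0.252 ] 0.0229
t 13.0833 pos [0.5636 0.0403 0.1792] w 0.06829671561776163 f [-1.3 -0.1 -0.6]
(np.float64(229.4), np.float64(246.5)) [215, 235, 39, 31, 554] [[0.4902, 0.1009, 0.062], [0.4922, 0.106, 0.062]] tool [-0.0439 -0.0864  0.1173]
t 13.1333 pos [0.5633 0.0403 0.1785] w 0.06819478942137083 f [-0.4 -0.7  0.7]
(np.float64(320.9), np.float64(195.7)) [306, 182, 32, 30, 640] [[0.5696, 0.0421, 0.067], [0.5701, 0.0428, 0.067]] tool [7.400e-03 1.000e-04 1.115e-01]
t 13.1833 pos [0.5633 0.0403 0.1782] w 0.06801598087512631 f [-0.4  0.7 -0.3]
(np.float64(454.8), np.float64(349.6)) [445, 343, 20, 13, 146] [[0.4431, -0.1727, 0.04], [0.4424, -0.1735, 0.04]] tool [-0.1876  0.1583  0.1385]
t 13.2333 pos [0.5634 0.0403 0.1783] w 0.06858656072227039 F 0.0
tool frac [-0.3559  0.3398 -0.003 ]
0.022 [309.1 206.5]
0.03 [309.1 204.3]
0.067 [308.8 194. ]
0.08 [308.7 190.4]
0.1 [308.6 184.7]
178 ................................
180 ................................
182 ................................
184 ................................
186 ................................
188 ..#........####.................
190 ................................
192 ................................
194 ................................
196 ..........a.aaaa................
198 ..........aaaaaaa...............
200 ..........aaaaaaa...............
202 ...........aaaaaaa..............
204 ...........aaaaaaa..............
206 ............aaaa................
208 ................................
210 ................................
212 ................................
214 ................................
```

P2's rim is unmoved, and the bottle stands upright and centred in it (side-view axis about column 309, as predicted). Next, the green pot.

Emit:
{"method": "arm_command", "body": {"commands": [-0.6,-0.356,0.34,0,0,0,0,-0.6,-0.356,0.34,0,0,0,0,-0.6,-0.356,0.34,0,0,0,0,-0.6,-0.356,0.34,0,0,0,0,-0.6,-0.356,0.34,0,0,0,0,-0.6,-0.356,0.34,0,0,0,0,-0.6,-0.356,0.34,0,0,0,0,-0.6,-0.356,0.34,0,0,0,0,-0.6,-0.356,0.34,0,0,0,0,-0.6,-0.356,0.34,0,0,0,0]}}

```text
time_s: 14.12
position: [0.4569, -0.1802, 0.1795]
tool_rot: [[0.937, 0.351, -0.001], [0.351, -0.937, 0.001], [-0.0, -0.001, -1.0]]
ft_force: [-0.1, 0.8, -0.5]
grip_width: 0.0682
gripper_force: 0.0
```

```bash
python3 look.py green .04 w8
```

```text
t 14.1167 pos [ 0.4569 -0.1802  0.1795] w 0.0682311544770579 f [-0.1  0.8 -0.5]
(np.float64(320.8), np.float64(197.4)) [300, 177, 42, 42, 1366] [[0.4549, -0.1806, 0.04], [0.4551, -0.1809, 0.04]] tool [-1.800e-03  1.000e-04  1.395e-01]
```

Emit:
{"method": "arm_command", "body": {"commands": [-0.6,-0.003,0,0.06,0,0,0,-0.6,-0.003,0,0.13,0,0,0,-0.6,-0.003,0,0.2,0,0,0,-0.6,-0.003,0,0.25,0,0,0,-0.6,-0.003,0,0.28,0,0,0,-0.6,-0.003,0,0.293,0,0,0,-0.6,-0.003,0,0.293,0,0,0,1,-0.003,0,0.293,0,0,0,1,-0.003,0,0.293,0,0,0,1,-0.003,0,0.293,0,0,0,1,-0.003,0,0.293,0,0,0,1,-0.003,0,0.293,0,0,0]}}

```text
time_s: 15.17
position: [0.4558, -0.1819, 0.0347]
tool_rot: [[0.937, 0.349, 0.003], [0.349, -0.937, -0.001], [0.002, 0.002, -1.0]]
ft_force: [0.5, 2.2, 6.8]
grip_width: 0.0413
gripper_force: 25.0
```

Emit:
{"method": "arm_command", "body": {"commands": [1,0,0,0,0,0,0,1,0,0,0,0,0,0,1,0,0,-0.04,0,0,0,1,0,0,-0.1,0,0,0,1,0,0,-0.17,0,0,0,1,0,0,-0.25,0,0,0,1,0,0,-0.32,0,0,0,1,0,0,-0.32,0,0,0,1,0,0,-0.32,0,0,0]}}

```text
time_s: 15.92
position: [0.4555, -0.1819, 0.1953]
tool_rot: [[0.937, 0.349, 0.004], [0.349, -0.937, -0.003], [0.003, 0.004, -1.0]]
ft_force: [-0.4, 0.5, -0.8]
grip_width: 0.0412
gripper_force: 25.6
```

```bash
python3 look.py green .198 w9; python3 to.py .625 .1205 .19
```

```text
t 15.9167 pos [ 0.4555 -0.1819  0.1953] w 0.04124732708568745 f [-0.4  0.5 -0.8]
(np.float64(320.0), np.float64(270.0)) [277, 229, 90, 82, 5593] [[0.4564, -0.1817, 0.198], [0.4559, -0.1811, 0.198]] tool [ 0.0006 -0.0006 -0.0027]
t 15.9667 pos [ 0.4549 -0.1815  0.1936] w 0.0415390362287279 F 25.58204880100675
tool frac [ 0.5297 -0.4472  0.0072]
```

Emit:
{"method": "arm_command", "body": {"commands": [1,0.035,-0.03,0,0,0,0,1,0.085,-0.07,0,0,0,0,1,0.14,-0.12,0,0,0,0,1,0.195,-0.165,0,0,0,0,1,0.25,-0.21,0,0,0,0,1,0.305,-0.26,0,0,0,0,1,0.36,-0.305,0,0,0,0,1,0.415,-0.35,0,0,0,0,1,0.465,-0.39,0,0,0,0,1,0.5,-0.422,0,0,0,0,1,0.52,-0.44,0,0,0,0,1,0.528,-0.448,0,0,0,0]}}

```text
time_s: 16.97
position: [0.6242, 0.1223, 0.1909]
tool_rot: [[0.936, 0.351, -0.004], [0.351, -0.936, 0.0], [-0.003, -0.002, -1.0]]
ft_force: [-0.0, -0.3, -0.9]
grip_width: 0.0414
gripper_force: 25.6
```

Emit:
{"method": "arm_command", "body": {"commands": [1,0,0,0,0,0,0,1,0,0,0,0,0,0,1,0,0,0.06,0,0,0,1,0,0,0.12,0,0,0,1,0,0,0.18,0,0,0,1,0,0,0.22,0,0,0,1,0,0,0.235,0,0,0,1,0,0,0.235,0,0,0,1,0,0,0.235,0,0,0]}}

```text
time_s: 17.72
position: [0.6246, 0.1197, 0.0768]
tool_rot: [[0.937, 0.349, 0.001], [0.349, -0.937, -0.0], [0.001, 0.0, -1.0]]
ft_force: [0.2, 0.2, 0.4]
grip_width: 0.0416
gripper_force: 25.6
```

```bash
python3 rims.py; python3 look.py green .08 w10; python3 to.py .625 .1205 .057
```

```text
[275, 185, 88, 62, 729] rim [0.6267 0.1223] 0.0274
[162, 264, 72, 37, 584] rim [0.5464 0.1807] 0.0266
t 17.7667 pos [0.625  0.1199 0.0775] w 0.041775944488774024 f [ 0.2  0.5 -0.1]
(np.float64(320.0), np.float64(269.8)) [275, 229, 90, 82, 5600] [[0.6254, 0.121, 0.08], [0.6253, 0.1207, 0.08]] tool [ 0.0006 -0.0006 -0.0025]
t 17.8167 pos [0.625  0.1201 0.0776] w 0.04132381525137502 F 25.58275670347939
tool frac [ 0.0001 -0.0009  0.0412]
```

Emit:
{"method": "arm_command", "body": {"commands": [1,0.002,-0.003,0,0,0,0,1,0.002,-0.003,0.012,0,0,0,1,0.002,-0.003,0.024,0,0,0,1,0.002,-0.003,0.034,0,0,0,1,0.002,-0.003,0.039,0,0,0,1,0.002,-0.003,0.042,0,0,0,1,0.002,-0.003,0.042,0,0,0]}}

```text
time_s: 18.4
position: [0.6246, 0.1223, 0.0566]
tool_rot: [[0.937, 0.35, 0.001], [0.35, -0.937, -0.0], [0.001, 0.0, -1.0]]
ft_force: [-6.5, 0.6, 16.2]
grip_width: 0.0415
gripper_force: 26.5
```

Emit:
{"method": "arm_command", "body": {"commands": [1,0,0,-0.001,0,0,0,1,0,0,-0.001,0,0,0,-0.4,0,0,-0.001,0,0,0,-0.4,0,0,-0.001,0,0,0,-0.4,0,0,-0.001,0,0,0,-0.4,0,0,-0.001,0,0,0,-0.4,0,0,-0.05,0,0,0,-0.4,0,0,-0.12,0,0,0,-0.4,0,0,-0.2,0,0,0,-0.4,0,0,-0.27,0,0,0,-0.4,0,0,-0.27,0,0,0]}}

```text
time_s: 19.32
position: [0.627, 0.1223, 0.1974]
tool_rot: [[0.937, 0.349, 0.013], [0.349, -0.937, 0.0], [0.012, 0.004, -1.0]]
ft_force: [0.4, 0.3, 0.8]
grip_width: 0.0596
gripper_force: 0.0
```

Emit:
{"method": "arm_command", "body": {"commands": [-0.4,-0.2,0,-0.1,0,0,0,-0.4,-0.2,0,-0.1,0,0,0,-0.4,-0.2,0,-0.1,0,0,0,-0.4,-0.2,0,-0.1,0,0,0,-0.4,-0.2,0,-0.1,0,0,0]}}

```text
time_s: 19.73
position: [0.5307, 0.087, 0.2406]
tool_rot: [[0.937, 0.349, 0.002], [0.349, -0.937, -0.0], [0.002, 0.001, -1.0]]
ft_force: [-0.8, -0.4, -0.4]
grip_width: 0.0595
gripper_force: 0.0
```

```bash
python3 rims.py; python3 look.py green .062 w11; python3 look.py red .062 w11;python3 look.py amber .06 w11
python3 - <<'E'
from h import *
d=cam('side')
def proj(p):
    c=np.array(d['orientation']).T@(np.array(p)-d['origin'])
    return cv2.projectPoints(c.reshape(1,3),np.zeros(3),np.zeros(3),d['intrinsics'],np.array([d['k1'],0,0,0,0.]))[0].ravel().round(1)
for p in([.6255,.1215,.062],[.6255,.1215,.051],[.486,.0985,.062],[.5668,.0392,.04],[.5668,.0392,.09]): print(p,proj(p))
for n,lo,hi in(('red',(0,130,50),(8,255,255)),('green',(45,70,15),(95,255,255)),('amber',(6,110,30),(22,255,255)),('cap',(0,0,0),(180,255,55))):
    for c,st in blobs(d,lo,hi,6):
        if 270<c[0]<350 and 170<c[1]<215: print(n,c,st)
E
```

```text
[296, 66, 51, 54, 291] rim [0.6251 0.1216] 0.0276
[226, 120, 49, 49, 327] rim [0.5428 0.1799] 0.0276
[345, 143, 47, 48, 247] rim [0.5666 0.0393] 0.0276
[277, 190, 45, 37, 156] rim [0.4843 0.0979] 0.0275
[518, 266, 45, 37, 1132] rim [ 0.5007 -0.252 ] 0.0227
t 19.7833 pos [0.5312 0.0872 0.2397] w 0.059833165620718255 f [ 1.1  0.5 -0.2]
(np.float64(319.4), np.float64(93.4)) [298, 72, 43, 44, 1434] [[0.6215, 0.1225, 0.062], [0.6217, 0.1222, 0.062]] tool [ 0.0969 -0.0012  0.1778]
t 19.8333 pos [0.5315 0.0873 0.2391] w 0.060184328866521176 f [-0.8  0.4 -0.6]
(np.float64(297.1), np.float64(221.2)) [280, 204, 36, 37, 1029] [[0.4834, 0.0977, 0.062], [0.4841, 0.0984, 0.062]] tool [-0.0404 -0.0269  0.1772]
t 19.8833 pos [0.5316 0.0874 0.2388] w 0.05985861775726535 f [ 0.2 -0.4 -0.1]
(np.float64(369.4), np.float64(170.9)) [357, 160, 30, 27, 433] [[0.565, 0.0404, 0.06], [0.5663, 0.0435, 0.06]] tool [0.0174 0.0534 0.1788]
(np.float64(465.9), np.float64(394.7)) [448, 387, 38, 13, 222] [[0.3173, -0.2192, 0.06], [0.3141, -0.22, 0.06]] tool [-0.311   0.2121  0.1791]
[0.6255, 0.1215, 0.062] [327.5 186.7]
[0.6255, 0.1215, 0.051] [327.5 189.6]
[0.486, 0.0985, 0.062] [287.  188.7]
[0.5668, 0.0392, 0.04] [309.  201.6]
[0.5668, 0.0392, 0.09] [308.7 187.5]
red (np.float64(286.5), np.float64(191.5)) [281, 189, 12, 6, 60]
green (np.float64(327.4), np.float64(189.3)) [322, 187, 11, 6, 46]
amber (np.float64(309.3), np.float64(200.2)) [306, 195, 8, 12, 77]
cap (np.float64(308.5), np.float64(187.5)) [307, 187, 4, 2, 8]
```

All three items sit inside their rims at the right heights, the deck hasn't turned and the robot is clear.

```bash
python3 -c "
from rig import env
print(env.close_job())"
```

```text
the job is handed in; nothing more can be done
None
```

The job is handed in, at about 20 s of the 72 s allowed: the red-lidded pot is in pocket 1, the dropper bottle in pocket 2 and the green-lidded pot in pocket 3, loaded in that order and left standing, with pocket 4 empty; I checked bottle and green pot by camera measurements rather than by eye, and did not re-check the bystanders.

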